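# Pry open the slant-lid parts box

### The arm

A 6-joint arm with a two-finger parallel gripper is mounted at the origin on the work surface. World frame = base frame: x ahead of the robot, y to its left, z up, the work surface at z = 0. Lengths are in m, angles in rad, forces in N, time in s.
With the tool pointing down it reaches from about 0.4 to 0.825 m from the base axis. Payload 7 kg.
Tool frame: the origin (TCP) lies midway between the tips of the shut fingers; the grasp point (between the pads) lies 19 mm behind it (manip.grasp_offset is the distance from the TCP to the grasp point, in m); z points along the fingers, y is the line along which they close (so a half turn about z gives the same grasp; the last joint's range is limited). The gripper opens to 85 mm and grips with 20 to 120 N. Pads are 22 mm wide; open, the fingers measure 114 mm over their backs; the gripper's body (76 mm by 85 mm) begins 54 mm behind the grasp point. The pads swing forward as they close: fully open they stand 13 mm farther back than shut.
Start: joints at [1.462, 0.359, 0.012, 0, -1.224, -0.288], TCP at [0.261, 0.623, 0.231] pointing down, gripper open.
Joint ranges: [-3.07, 3.07], [-1.43, 2.12], [-1.02, 1.25], [-3.03, 1.67], [-3.05, -0], [-3.03, 3.03]. Speed limits (rad/s): [2.39, 2.39, 3.01, 3.14, 3.14, 3.14].

### API

Orientations are given as a unit quaternion [w, x, y, z].
In Python, from rig import readout, optics, job_done, manip gives the robot as it stands.
- The arm moves only by the tool drive_tool, never from a script. Its arguments are lists of equal length, an entry for each row: "travel": the shift along the tool's x, y, z as a fraction of full scale, a list of three; "dr": the turn, a rotation vector about the tool's x, y, z as a fraction of full scale, a list of three. In form: {"travel": [[x, y, z], ...], "dr": [[ax, ay, az], ...]}. A call has 1 to 12 rows; each row is the pose to reach, as a shift and turn from the pose commanded when the call began, along the tool's axes at that moment; what a row does not reach only later rows make up. Full scale, the value 1, is 0.75 m for a shift and 90 degrees for a turn. A row lasts 1/8 s, in which the tool goes at most 62.5 mm and 10.7 degrees, less where a joint would pass 70% of its speed; a pose out of reach is approached as far as the arm can. A call with a number of a shift or a turn outside -1 to 1 is refused whole. A call with a gripper value outside its range is refused whole. "claw" is the opening, from 0 (shut) to 1 (fully open), set as the call begins (left out, the last holds). The fingers move at their own pace and stop on an object; the grip force is fixed at half the most. Time passes only in rows, so rows that repeat a pose let the fingers close. It gives the time, the measured TCP pose, the force, the opening and the grip force at its end, in the units of the state.
- readout.get_obs(): the state, without advancing time (a new reading comes with each control period).
- optics.grab_frame(name): name is "scene" or "top" or "wrist"; returns a dict with "image" (400x640x3 uint8, blue, green, red), "fx", "fy", "cx", "cy" (pixels), "eye" and "attitude" of the camera in the world; the wrist camera has in their place "mount" (4x4, takes a point from camera to tool coordinates, whose origin is the TCP and whose axes are the flange's). Camera axes: x right, y down, z forward; pixel columns grow to the right and rows downward; lengths in m; the calibration is good to about 2 mm. A picture is of the moment at which its call begins: read the wrist's pose just before it. There is no depth.
- job_done(): hands the job in; it is judged then, once.
The state is a dict: "time_s": time; "q": joint angles; "dq": joint speeds; "joint_torque": joint torques, N m; "ee_pos": TCP position; "tcp_rot": TCP orientation; "force": force on the tool from outside, world axes, zero at the start; "moment": the same for the moment, N m; "opening": opening from 0.0 (shut) to 1.0 (fully open); "finger_force": force on a finger pad.
Only numpy, scipy, OpenCV 4.12 (cv2) and the standard library are available. Lean on these libraries where they do the work, as an engineer would, in place of code of your own. Each camera call takes 0.05 s, during which the arm holds its last target. There are 200 camera calls.

### The job

Take the red-handled pry knife from the cork mat, slide its blade in along the slope of the parts box's clear orange-edged lid, a good 25 mm under the lid's lower front edge, and lever the lid up until it has swung at least a quarter turn and stays open. Touch the box with nothing but the knife, then lay the knife down on the cork mat again and leave the rocking horse, bucket and mallet where they stand.

Things in the scene. Friction and masses are not known exactly. Their poses are not given: they have to be found in the camera images.
- parts_box: Fixed parts box: oak plinth 110 x 170 x 90 mm, walnut side cheeks, white front wall set back to x = -36 mm. Origin: centre of the underside, on the desk; x runs from its low front (robot side) to its high back, z up. The closed lid slopes 35 degrees, low at the front: underside of its front edge at x = -49, z = 145 mm, hinge at x = +49, z = 214 mm
- slot (a point): Middle of the slot mouth under the closed lid's front edge, axes as the box. The slot rises at 35 degrees into the hollow box; it is 7 mm high square to the slope (this point is halfway) and 144 mm wide between the cheeks. Its floor is a white sill 30 mm long along the slope, which begins 10 mm outside the lid's edge
- lid_edge (a point): Middle of the lid's front edge, at its underside. Lid: clear plate with an orange border, 120 mm from hinge to front edge, 160 mm wide, 4 mm thick, 0.1 kg. The axes move with it: x up the lid from front edge to hinge, y along the edge, z its outward normal (the slot lies at negative z)
- hinge (a point): Middle of the lid's hinge line (fixed on the box, axes as the box); the hinge line runs along the box's y
- lid (a joint): Opening angle of the lid in rad: 0 shut (sloping 35 degrees), 0.61 level, 1.57 a quarter turn open, 2.0 its stop. The stiff hinge (about 0.14 N m) holds the lid where it is left
- knife: Pry knife, 167 mm long, 0.12 kg, flat on the mat. x from handle to blade tip, z up. Red handle 80 x 20 (y) x 26 (z) mm, from x = -57 to +23 mm; straight steel blade 24 mm wide, 2.5 mm thick, at z = 13 mm, from x = 23 to 110 mm. Origin: on the handle's underside, 23 mm behind its front end, a good place to grip from above
- knife_tip (a point): Middle of the blade's front end (x = 110, z = 13 mm in the knife's frame)
- mat: Fixed cork mat 260 (x) x 150 (y) x 4 mm on the desk; origin at the centre of its underside
- horse: Walnut toy rocking horse, 150 mm long, 56 mm wide, 120 mm high; origin at the centre of its underside, x to its head
- bucket: Tin bucket, 62 mm across the rim, 60 mm high; origin at the centre of its underside
- mallet: Boxwood mallet lying on the desk, head 45 x 80 x 45 mm centred at x = 30 mm, handle 20 mm thick to x = -90 mm; origin underneath
Things that resemble listed ones, but are neither listed nor needed, are in the scene too. There is more than one size of the parts_box; the one meant has the size given above. Of the things shaped like the knife, the red one is meant.

How it is judged:
By the outcome, as a careful person would: the job done as asked, in the order asked, and still so for the second after the job is handed in, with the robot touching nothing.
It also fails if it takes over 67 s, if anything falls off the work surface, if the arm or the gripper's body presses on something with over 40 N, if the wrist force passes 120 N, or if a joint passes its speed limit or range.

## Working session

There is one attempt and no reset: what is moved stays moved. The work goes in short steps, Python scripts to look and compute and a tool call to move; the robot and the scene stay as the last step left them, time stands still between calls to the robot, and variables do not carry over. Pictures are saved under pics/ and viewed, at most 10 in all, crops included, and the job is handed in when it is done.

Besides the shell and the picture viewer there is one more tool, called after "Emit:" as a command line: name --argument value ..., lists and objects as JSON in quotes. drive_tool: Moves the arm, as the interface text tells. Shift numbers are shares of 0.75 m and turn numbers shares of 90 degrees, none past 1 either way. Its arguments: {"type":"object","properties":{"travel":{"type":"array"},"dr":{"type":"array"},"claw":{"type":"number"}},"required":["travel","dr"]}

```bash
ls; mkdir -p pics
python3 - <<'E'
from rig import readout, optics, manip
import cv2,numpy as np
print(readout.get_obs()); print(manip.grasp_offset)
for n in("scene","top"):
    f=optics.grab_frame(n); cv2.imwrite(f"pics/{n}0.png",f["image"])
    print(n,{k:np.round(v,4).tolist() for k,v in f.items() if k!="image"})
E
```

```text
pics
{'time_s': 0.0, 'q': array([ 1.46210599e+00,  3.59402657e-01,  1.10596586e-02, -3.34798415e-04,
       -1.22404556e+00, -2.88128613e-01]), 'dq': array([-0.00029696, -0.0018928 ,  0.0004963 ,  0.00179162, -0.00098803,
       -0.00195157]), 'joint_torque': array([-1.07966273e-04, -5.83312511e+01,  2.93429786e+01,  6.93722606e+00,
       -5.86627750e-03, -1.38144248e-06]), 'ee_pos': array([0.26070648, 0.62212214, 0.23035656]), 'tcp_rot': array([ 8.07015353e-04,  9.80369764e-01, -1.97166091e-01, -8.54265525e-05]), 'force': array([0.63342049, 0.57791163, 0.36830457]), 'moment': array([-0.02079951, -0.02656102,  0.05692273]), 'finger_force': 0.0, 'opening': 1.0000418332751715}
0.0187
scene {'fx': 366.8551, 'fy': 366.8551, 'cx': 322.8854, 'cy': 193.638, 'eye': [1.0626, 0.4032, 0.7534], 'attitude': [-0.1732, 0.416, 0.8204, -0.352]}
top {'fx': 388.9947, 'fy': 388.9947, 'cx': 320.8854, 'cy': 195.833, 'eye': [0.4023, 0.0517, 1.0659], 'attitude': [0.0642, -0.7011, 0.7074, -0.0632]}
```

View pics/scene0.png

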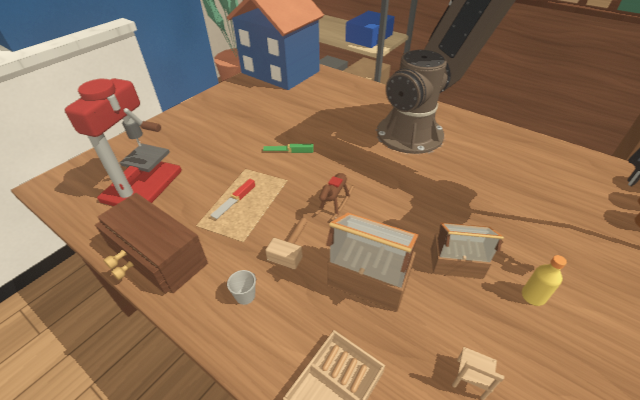

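View pics/top0.png

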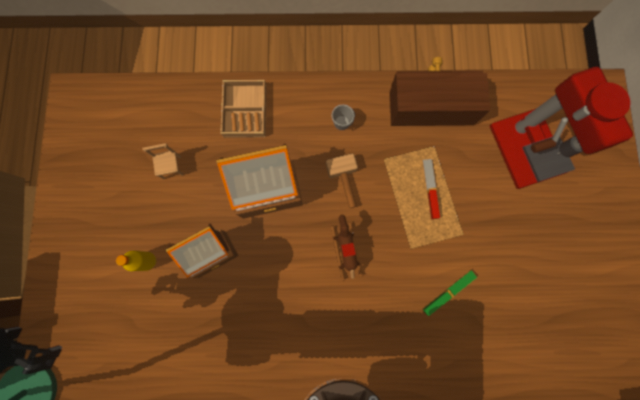

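The scene view shows the red knife on the cork mat at about (235,200), with a green lookalike at (288,148). There are two slope-lid boxes, the larger at (370,258) and the smaller at (468,248). In the top view the knife is at (432,190), the mat at (424,197), the larger box at (258,180), the smaller at (200,250) and the green knife at (451,292). The larger lid (about 75 px, roughly 0.17 m) fits the 160 mm lid, and the red knife is the one meant.

```bash
cat > h.py <<'E'
import numpy as np, cv2
from scipy.spatial.transform import Rotation as R
from rig import readout, optics, manip
def rot(q): return R.from_quat(np.roll(q,-1))
def cam(n):
    o=readout.get_obs(); f=optics.grab_frame(n)
    if "mount" in f:
        M=np.array(f["mount"]); Rt=rot(o["tcp_rot"])
        f["E"]=Rt.apply(M[:3,3])+o["ee_pos"]; f["A"]=Rt.as_matrix()@M[:3,:3]
    else: f["E"]=np.array(f["eye"]); f["A"]=rot(f["attitude"]).as_matrix()
    return f
def ray(f,uv):
    uv=np.atleast_2d(uv).astype(float)
    d=np.c_[(uv[:,0]-f["cx"])/f["fx"],(uv[:,1]-f["cy"])/f["fy"],np.ones(len(uv))]@f["A"].T
    return d/np.linalg.norm(d,axis=1)[:,None]
def onz(f,uv,z):
    d=ray(f,uv); return f["E"]+d*((z-f["E"][2])/d[:,2])[:,None]
def proj(f,P):
    p=(np.atleast_2d(P)-f["E"])@f["A"]
    return np.c_[f["cx"]+f["fx"]*p[:,0]/p[:,2],f["cy"]+f["fy"]*p[:,1]/p[:,2]]
def meet(f1,u1,f2,u2):
    a,b=ray(f1,u1)[0],ray(f2,u2)[0]; n=np.linalg.lstsq(np.c_[a,-b],f2["E"]-f1["E"],rcond=None)[0]
    p,q=f1["E"]+n[0]*a,f2["E"]+n[1]*b
    return (p+q)/2,np.linalg.norm(p-q)
def hsv(f,lo,hi): return cv2.inRange(cv2.cvtColor(f["image"],cv2.COLOR_BGR2HSV),np.array(lo),np.array(hi))
E
python3 - <<'E'
from h import *
t=cam("top"); s=cam("scene")
np.set_printoptions(precision=4,suppress=True)
print("axes check base->",proj(t,[[0,0,0]]), "tcp",proj(t,[[.26,.622,.23]]))
for n,f,b in(("top",t,(380,145,90,110)),("scene",s,(190,160,110,90))):
    x,y,w,h=b; m=hsv(f,(0,170,90),(6,255,255))|hsv(f,(174,170,90),(180,255,255))
    k=np.zeros_like(m);k[y:y+h,x:x+w]=m[y:y+h,x:x+w]
    c=max(cv2.findContours(k,0,2)[0],key=cv2.contourArea); r=cv2.minAreaRect(c); print(n,"red",r,onz(f,cv2.boxPoints(r),.03 if n=="top" else .025))
m=hsv(t,(8,60,140),(25,190,255)); k=np.zeros_like(m); k[140:255,378:470]=m[140:255,378:470]
c=max(cv2.findContours(k,0,2)[0],key=cv2.contourArea); r=cv2.minAreaRect(c); print("mat",r,onz(t,cv2.boxPoints(r),.004))
a=cv2.resize(t["image"][130:230,200:320],None,fx=4,fy=4,interpolation=2)
b=cv2.resize(t["image"][140:240,385:465],None,fx=4,fy=4,interpolation=2)
c=cv2.resize(s["image"][200:310,315:425],(400,400),interpolation=2)
d=cv2.resize(s["image"][160:250,190:300],(400,327),interpolation=2)
M=np.zeros((800,800,3),np.uint8); M[:400,:480]=a;M[:400,480:800]=b;M[400:800,:400]=c;M[400:727,400:]=d
cv2.imwrite("pics/crop1.png",cv2.resize(M,(600,600)))
E
```

```text
axes check base-> [[343.8309 429.5201]] tcp [[ 44.1103 339.8722]]
top red ((433.69000244140625, 203.67466735839844), (27.556135177612305, 7.797658920288086), 82.40535736083984) [[ 0.6032 -0.2383  0.03  ]
 [ 0.6059 -0.2594  0.03  ]
 [ 0.5312 -0.2646  0.03  ]
 [ 0.5286 -0.2437  0.03  ]]
scene red ((244.25003051757812, 188.75001525878906), (8.485280990600586, 23.33452033996582), 45.0) [[ 0.6082 -0.2614  0.025 ]
 [ 0.5286 -0.2739  0.025 ]
 [ 0.5376 -0.2404  0.025 ]
 [ 0.6154 -0.2296  0.025 ]]
mat ((423.5, 199.5), (105.0, 91.0), 90.0) [[ 0.7355 -0.1111  0.004 ]
 [ 0.733  -0.3692  0.004 ]
 [ 0.4381 -0.3464  0.004 ]
 [ 0.4403 -0.1007  0.004 ]]
```

View pics/crop1.png

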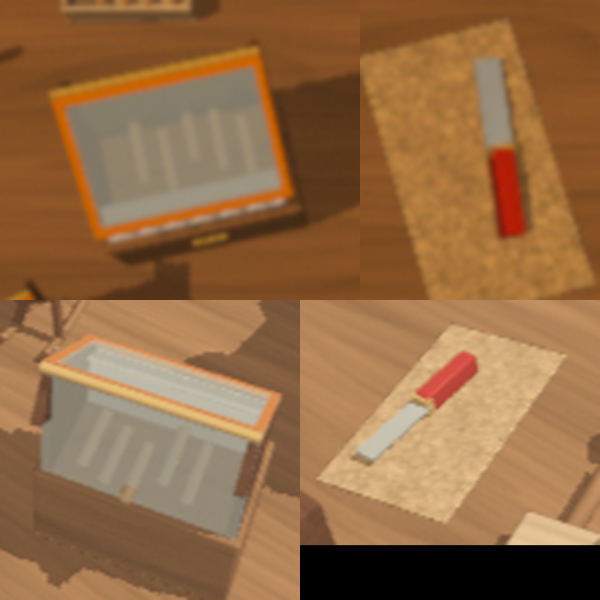

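The top crop shows the larger box with its orange-bordered lid: hinge edge at the top, and the white sill along the lower, robot-side edge. The red knife lies on the mat, blade pointing away from the robot. Next I'll work out the poses.

Run:
```python
from h import *
np.set_printoptions(precision=4,suppress=True)
t=cam("top"); s=cam("scene")
def quad(m):
    c=max(cv2.findContours(m,0,1)[0],key=cv2.contourArea); hl=cv2.convexHull(c)
    for e in np.arange(1,15,.5):
        q=cv2.approxPolyDP(hl,e,True)
        if len(q)<=4: break
    return q[:,0].astype(float),c[:,0]
m=hsv(t,(8,200,150),(20,255,255)); k=np.zeros_like(m);k[130:230,205:310]=m[130:230,205:310]
q,_=quad(k); print("lid px",q.tolist())
q=q[np.argsort(q[:,1])]; H=onz(t,q[:2],.217);F=onz(t,q[2:],.148)
H=H[np.argsort(-H[:,1])];F=F[np.argsort(-F[:,1])]
print("hinge",H,np.linalg.norm(H[0]-H[1]),"front",F,np.linalg.norm(F[0]-F[1]))
e=(H[0]-H[1])+(F[0]-F[1]); print("yaw from edges",np.degrees(np.arctan2(-e[0],e[1])))
g=H.mean(0)-F.mean(0); print("yaw from depth",np.degrees(np.arctan2(g[1],g[0])),"len",np.hypot(*g[:2]),H.mean(0),F.mean(0))
# scene: same
m=hsv(s,(8,110,150),(22,255,255)); k=np.zeros_like(m);k[205:260,322:425]=m[205:260,322:425]
q,_=quad(k); print("scene lid px",q.tolist(), "expect",proj(s,np.r_[H,F]).tolist())
# knife
m=hsv(t,(0,0,110),(180,70,255)); k=np.zeros_like(m);k[145:195,415:450]=m[145:195,415:450]
c=max(cv2.findContours(k,0,1)[0],key=cv2.contourArea); r=cv2.minAreaRect(c); print("blade top",r, onz(t,cv2.boxPoints(r),.018))
m=hsv(s,(0,0,150),(180,60,255)); k=np.zeros_like(m);k[185:235,200:250]=m[185:235,200:250]
c=max(cv2.findContours(k,0,1)[0],key=cv2.contourArea); r=cv2.minAreaRect(c); print("blade scene",r, onz(s,cv2.boxPoints(r),.018))
P=onz(t,[[385.3,157.7],[434.3,146.7],[463.3,234.3]],.004);print("mat",P,np.linalg.norm(np.diff(P,axis=0),axis=1))
```

```text
lid px [[285.0, 146.0], [297.0, 194.0], [231.0, 209.0], [217.0, 162.0]]
hinge [[0.6369 0.2858 0.217 ]
 [0.673  0.1327 0.217 ]] 0.15730675199663632 front [[0.5398 0.2669 0.148 ]
 [0.5748 0.1096 0.148 ]] 0.16118999887693636
yaw from edges 12.89131447781365
yaw from depth 12.156916417041918 len 0.09990440934589176 [0.6549 0.2093 0.217 ] [0.5573 0.1882 0.148 ]
scene lid px [[411.0, 205.0], [409.0, 252.0], [322.0, 246.0], [322.0, 212.0]] expect [[412.5124625543127, 248.98223083486002], [332.4168141322124, 223.8920914917374], [419.8944274540473, 235.24070812747482], [348.9657314438025, 213.19842164381072]]
blade top ((428.969970703125, 173.2899932861328), (27.152902603149414, 7.495331764221191), 81.8698959350586) [[ 0.6911 -0.2337  0.018 ]
 [ 0.694  -0.2545  0.018 ]
 [ 0.6175 -0.2605  0.018 ]
 [ 0.6147 -0.2399  0.018 ]]
blade scene ((223.44480895996094, 207.43789672851562), (7.224957466125488, 28.650693893432617), 48.36646270751953) [[ 0.6967 -0.2592  0.018 ]
 [ 0.6095 -0.267   0.018 ]
 [ 0.6169 -0.2395  0.018 ]
 [ 0.7025 -0.2332  0.018 ]]
mat [[ 0.7038 -0.1306  0.004 ]
 [ 0.7348 -0.2708  0.004 ]
 [ 0.486  -0.3346  0.004 ]] [0.1437 0.2569]
```

```bash
cat >> h.py <<'E'
np.set_printoptions(precision=4,suppress=True)
def T(yaw,pitch,roll=0):
    return R.from_euler("z",yaw,degrees=True)*R.from_euler("y",-pitch,degrees=True)*R.from_euler("x",180+roll,degrees=True)
def plan(p,Rt,cmd=None):
    o=readout.get_obs(); p0,R0=(o["ee_pos"],rot(o["tcp_rot"])) if cmd is None else cmd
    d=R0.inv().apply(np.array(p)-p0); w=(R0.inv()*Rt).as_rotvec()
    print("travel",d/.75,"dr",w/(np.pi/2),"rows>=",np.linalg.norm(d)/.0625,np.degrees(np.linalg.norm(w))/10.7)
E
python3 - <<'E'
from h import *
plan([.30,.55,.33],T(-22.7,0)); plan([.585,-.251,.33],T(4,0)); plan([.585,-.251,.2],T(4,0))
f=optics.grab_frame("wrist"); print(f["mount"],f["fx"])
E
```

```text
travel [ 0.0855  0.0689 -0.132 ] dr [ 0.0004 -0.     -0.0004] rows>= 2.060385381773929 0.004722906038973145
travel [ 0.8488  0.907  -0.1315] dr [ 0.0004  0.0001 -0.2971] rows>= 14.989877554094459 2.49887984760895
travel [0.8488 0.9069 0.0419] dr [ 0.0004  0.0001 -0.2971] rows>= 14.914139064348348 2.49887984760895
[[ 0.     -0.9604 -0.2785  0.0701]
 [ 1.      0.0001 -0.0002 -0.0005]
 [ 0.0003 -0.2785  0.9604 -0.1435]
 [ 0.      0.      0.      1.    ]] 322.88788577257225
```

Emit:
drive_tool --travel '[[0.04, 0.03, -0.07], [0.085, 0.069, -0.132], [0.16, 0.15, -0.132], [0.24, 0.24, -0.132], [0.32, 0.33, -0.132], [0.4, 0.42, -0.132], [0.47, 0.5, -0.132], [0.55, 0.58, -0.132], [0.62, 0.66, -0.132], [0.7, 0.74, -0.132], [0.77, 0.82, -0.132], [0.849, 0.907, -0.1]]' --dr '[[0, 0, 0], [0, 0, 0], [0, 0, -0.03], [0, 0, -0.06], [0, 0, -0.09], [0, 0, -0.12], [0, 0, -0.15], [0, 0, -0.18], [0, 0, -0.21], [0, 0, -0.24], [0, 0, -0.27], [0, 0, -0.297]]' --claw 1

```text
time_s: 1.85
ee_pos: [0.5085, -0.0379, 0.3259]
tcp_rot: [-0.0, 0.999, 0.036, 0.001]
force: [1.3, 0.6, -0.2]
opening: 1.001
finger_force: 0.0
```

Run:
```python
from h import *
plan([.585,-.251,.2],T(4,0))
```

```text
travel [0.0811 0.2907 0.1679] dr [-0.0002 -0.0012  0.001 ] rows>= 4.14452183456945 0.01369925803440958
```

Emit:
drive_tool --travel '[[0.03, 0.1, 0.04], [0.06, 0.2, 0.1], [0.081, 0.291, 0.15], [0.081, 0.291, 0.168], [0.081, 0.291, 0.168], [0.081, 0.291, 0.168], [0.081, 0.291, 0.168]]' --dr '[[0, 0, 0], [0, 0, 0], [0, 0, 0], [0, 0, 0], [0, 0, 0], [0, 0, 0], [0, 0, 0]]'

```text
time_s: 2.72
ee_pos: [0.5843, -0.2487, 0.2007]
tcp_rot: [0.0, 0.999, 0.035, 0.001]
force: [-0.5, -0.4, -0.0]
opening: 1.001
finger_force: 0.0
```

Run:
```python
from h import *
o=readout.get_obs(); print(o["ee_pos"],o["q"])
f=cam("wrist"); cv2.imwrite("pics/w1.png",f["image"])
for n,m,z in(("red",hsv(f,(0,170,70),(6,255,255))|hsv(f,(174,170,70),(180,255,255)),.03),("steel",hsv(f,(0,0,90),(180,60,255)),.018)):
    cs=sorted(cv2.findContours(m,0,1)[0],key=cv2.contourArea)[-3:]
    for c in cs:
        r=cv2.minAreaRect(c); print(n,cv2.contourArea(c),r); print(onz(f,cv2.boxPoints(r),z))
```

```text
[ 0.5843 -0.2487  0.2007] [-0.0954  0.3126 -0.1271  0.0002 -1.129   1.7368]
red 522.0 ((61.50001525878906, 314.50006103515625), (23.702320098876953, 36.224300384521484), 63.43495178222656)
[[0.4092 0.0609 0.03  ]
 [0.4328 0.0215 0.03  ]
 [0.406  0.0135 0.03  ]
 [0.3814 0.0536 0.03  ]]
red 1235.5 ((329.0, 193.5), (73.0, 18.0), 90.0)
[[ 0.6062 -0.242   0.03  ]
 [ 0.6074 -0.2595  0.03  ]
 [ 0.5314 -0.2658  0.03  ]
 [ 0.53   -0.2471  0.03  ]]
red 13812.5 ((592.5, 83.5), (167.0, 93.0), 90.0)
[[ 0.7552 -0.4269  0.03  ]
 [ 0.7608 -0.5068  0.03  ]
 [ 0.6185 -0.5561  0.03  ]
 [ 0.612  -0.4647  0.03  ]]
steel 488.0 ((191.59463500976562, 280.3930969238281), (18.278024673461914, 54.55950927734375), 25.559967041015625)
[[ 0.4254 -0.0818  0.018 ]
 [ 0.4898 -0.1115  0.018 ]
 [ 0.4815 -0.1294  0.018 ]
 [ 0.4162 -0.1004  0.018 ]]
steel 501.0 ((457.01617431640625, 279.5792236328125), (56.36377716064453, 18.278024673461914), 64.44003295898438)
[[ 0.5011 -0.3786  0.018 ]
 [ 0.5119 -0.3952  0.018 ]
 [ 0.4504 -0.4348  0.018 ]
 [ 0.4386 -0.4177  0.018 ]]
steel 1862.0 ((328.5, 105.0), (86.0, 23.0), 90.0)
[[ 0.6933 -0.2332  0.018 ]
 [ 0.6948 -0.2547  0.018 ]
 [ 0.6148 -0.2614  0.018 ]
 [ 0.6132 -0.2383  0.018 ]]
```

View pics/w1.png

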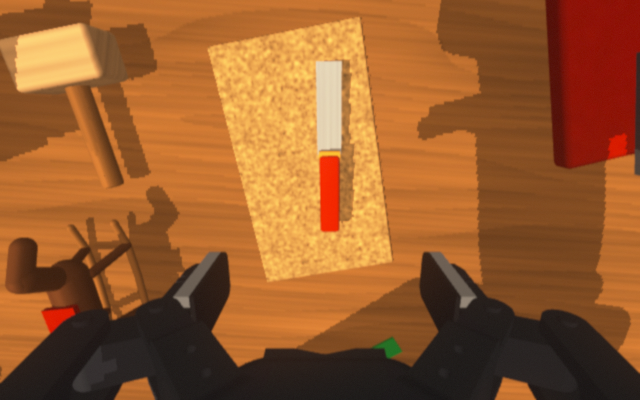

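The wrist view shows the knife alone and clear on the mat: blade tip at (329,62), handle at (329,155–232), horse at lower left. It agrees with the top view, so I'm descending.

Run:
```python
from h import *
o=readout.get_obs(); print(o["ee_pos"],o["dq"])
plan([.586,-.252,.05],T(4.2,0))
```

```text
[ 0.5844 -0.2484  0.2009] [ 0.0022 -0.0064 -0.001  -0.0013  0.0022  0.002 ]
travel [0.0013 0.0048 0.2012] dr [ 0.0004 -0.0016 -0.0014] rows>= 2.4148346116018855 0.01835841565585549
```

Emit:
drive_tool --travel '[[0.001, 0.005, 0.06], [0.001, 0.005, 0.12], [0.001, 0.005, 0.18], [0.001, 0.005, 0.201], [0.001, 0.005, 0.201], [0.001, 0.005, 0.201]]' --dr '[[0, 0, -0.001], [0, 0, -0.001], [0, 0, -0.001], [0, 0, -0.001], [0, 0, -0.001], [0, 0, -0.001]]'

```text
time_s: 3.52
ee_pos: [0.5864, -0.2531, 0.0507]
tcp_rot: [0.0, 0.999, 0.036, 0.002]
force: [0.3, -0.6, 0.4]
opening: 1.003
finger_force: 0.0
```

Run:
```python
from h import *
o=readout.get_obs(); print(o["ee_pos"],o["force"])
plan([.586,-.252,.0075],T(4.2,0))
```

```text
[ 0.5864 -0.2531  0.0507] [ 0.3177 -0.6272  0.388 ]
travel [-0.0006 -0.0016  0.0576] dr [ 0.0006 -0.002  -0.0008] rows>= 0.6910573595722036 0.01898300575338458
```

Emit:
drive_tool --travel '[[0, -0.001, 0.03], [0, -0.001, 0.05], [0, -0.001, 0.0575], [0, -0.001, 0.0575]]' --dr '[[0, 0, 0], [0, 0, 0], [0, 0, 0], [0, 0, 0]]'

```text
time_s: 4.03
ee_pos: [0.5849, -0.2524, 0.0054]
tcp_rot: [0.0, 0.999, 0.036, -0.0]
force: [0.1, -0.2, 0.4]
opening: 1.0
finger_force: 0.0
```

Emit:
drive_tool --travel '[[0, 0, 0], [0, 0, 0], [0, 0, 0], [0, 0, 0], [0, 0, 0], [0, 0, 0], [0, 0, 0], [0, 0, 0]]' --dr '[[0, 0, 0], [0, 0, 0], [0, 0, 0], [0, 0, 0], [0, 0, 0], [0, 0, 0], [0, 0, 0], [0, 0, 0]]' --claw 0

```text
time_s: 5.03
ee_pos: [0.5851, -0.2524, 0.0057]
tcp_rot: [0.0, 0.999, 0.036, 0.0]
force: [-0.9, 0.4, 6.2]
opening: 0.221
finger_force: 59.2
```

Emit:
drive_tool --travel '[[0, 0, -0.02], [0, 0, -0.06], [0, 0, -0.12], [0, 0, -0.19], [0, 0, -0.26], [0, 0, -0.33], [0, 0, -0.393], [0, 0, -0.393], [0, 0, -0.393]]' --dr '[[0, 0, 0], [0, 0, 0], [0, 0, 0], [0, 0, 0], [0, 0, 0], [0, 0, 0], [0, 0, 0], [0, 0, 0], [0, 0, 0]]'

```text
time_s: 6.15
ee_pos: [0.5841, -0.252, 0.2998]
tcp_rot: [-0.0, 0.999, 0.036, -0.0]
force: [0.1, 0.3, -2.0]
opening: 0.218
finger_force: 58.6
```

Run:
```python
from h import *
print(readout.get_obs()["force"],readout.get_obs()["finger_force"])
plan([.555,.188,.30],T(12.7,0))
```

```text
[ 0.0884  0.278  -2.0229] 58.649704456329346
travel [ 0.0029 -0.588   0.0002] dr [-0.0005  0.0001 -0.0958] rows>= 7.056009048914146 0.8062000602566256
```

Emit:
drive_tool --travel '[[0, -0.03, 0], [0, -0.09, 0], [0, -0.16, 0], [0, -0.23, 0], [0, -0.3, 0], [0, -0.37, 0], [0, -0.44, 0], [0, -0.51, 0], [0.003, -0.56, 0], [0.003, -0.588, 0], [0.003, -0.588, 0], [0.003, -0.588, 0]]' --dr '[[0, 0, 0], [0, 0, -0.01], [0, 0, -0.02], [0, 0, -0.03], [0, 0, -0.04], [0, 0, -0.05], [0, 0, -0.06], [0, 0, -0.07], [0, 0, -0.08], [0, 0, -0.096], [0, 0, -0.096], [0, 0, -0.096]]'

```text
time_s: 7.65
ee_pos: [0.5552, 0.1872, 0.2996]
tcp_rot: [0.0, 0.994, 0.111, -0.0]
force: [0.0, -0.2, -0.8]
opening: 0.223
finger_force: 58.8
```

Run:
```python
from h import *
o=readout.get_obs(); print(o["ee_pos"],rot(o["tcp_rot"]).as_matrix()[:,0])
f=cam("wrist"); cv2.imwrite("pics/w2.png",f["image"])
t=cam("top"); cv2.imwrite("pics/t2.png",t["image"])
print(proj(f,[[.6369,.2858,.217],[.673,.1327,.217],[.5398,.2669,.148],[.5748,.1096,.148]]))
```

```text
[0.5552 0.1872 0.2996] [ 0.9755  0.2201 -0.001 ]
[[204.6043  55.4226]
 [448.4562  52.8881]
 [238.6724 180.7888]
 [410.728  181.2959]]
```

View pics/w2.png

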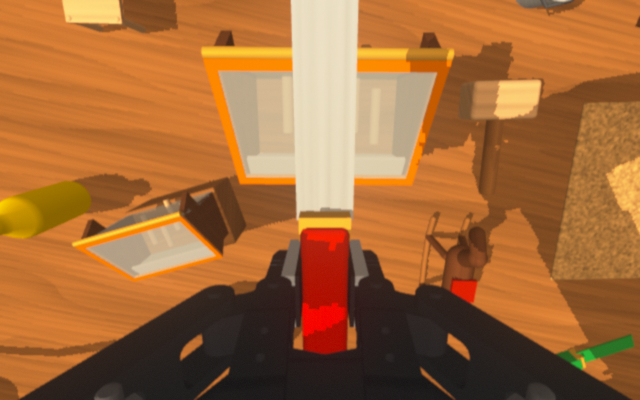

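The wrist view shows the knife gripped straight at column 325, with the lid behind it: hinge corners at (203,48) and (452,50), front edge at row 184 from column 240 to 413. Next I'll fix the front edge from both views.

Run:
```python
from h import *
o=readout.get_obs(); f=cam("wrist"); t=cam("top")
m=hsv(f,(5,190,140),(22,255,255)); k=np.zeros_like(m);k[160:200,225:425]=m[160:200,225:425]
cols=[c for c in list(range(246,290))+list(range(362,408)) if k[:,c].any()]
b=np.array([[c,k[:,c].nonzero()[0].max()+.5] for c in cols]); l=np.polyfit(b[:,0],b[:,1],1); print("wrist edge line",l,"res",np.std(b[:,1]-np.polyval(l,b[:,0])))
k2=k[:,:]; xs=[(k[r].nonzero()[0].min(),k[r].nonzero()[0].max()) for r in range(170,182)]; print(xs[::4])
u=np.array([[240,np.polyval(l,240)],[413,np.polyval(l,413)],[326.5,np.polyval(l,326.5)]])
W=onz(f,u,.148); print("wrist front",W,np.linalg.norm(W[0]-W[1]),"yaw",np.degrees(np.arctan2(-(W[0]-W[1])[0],(W[0]-W[1])[1])))
# top
m=hsv(t,(5,170,120),(22,255,255)); k=np.zeros_like(m);k[185:216,225:303]=m[185:216,225:303]
g=[[c,k[:,c].nonzero()[0].max()+.5] for c in range(236,294) if k[:,c].any()]; g=np.array(g)
for _ in range(3): l2=np.polyfit(g[:,0],g[:,1],1); r=g[:,1]-np.polyval(l2,g[:,0]); g=g[abs(r)<max(1.5*np.std(r),.6)]
print("top line",l2,len(g)); Tt=onz(t,[[c,np.polyval(l2,c)] for c in (240,265,290)],.148); print("top front",Tt)
# height from two lines: intersect plane of the wrist line with top ray through mid
n=np.cross(*ray(f,u[:2])); d=ray(t,[[265,np.polyval(l2,265)]])[0]
s=n@(f["E"]-t["E"])/(n@d); print("tri pt",t["E"]+s*d)
# hinge top edge corners
H=onz(f,[[203,48],[452,50]],.217); print("H",H,np.linalg.norm(H[0]-H[1]))
# knife axis in wrist
for nm,mm,z in(("steel",hsv(f,(0,0,140),(180,60,255)),0),):
    kk=np.zeros_like(mm);kk[5:205,285:365]=mm[5:205,285:365]
    e=np.array([(r,*kk[r].nonzero()[0][[0,-1]]) for r in (8,20,30,195,200)]); print(e.tolist())
```

```text
wrist edge line [  0.0144 180.9127] res 1.5677207733229381
[(np.int64(234), np.int64(417)), (np.int64(236), np.int64(415)), (np.int64(237), np.int64(424))]
wrist front [[0.537  0.2649 0.148 ]
 [0.5704 0.1055 0.148 ]
 [0.5537 0.1853 0.148 ]] 0.16291613458681742 yaw 11.81698662158527
top line [  0.0708 195.628 ] 37
top front [[0.5309 0.2452 0.148 ]
 [0.5261 0.1856 0.148 ]
 [0.5214 0.1261 0.148 ]]
tri pt [0.535  0.1952 0.0821]
H [[0.6415 0.2871 0.217 ]
 [0.6755 0.1304 0.217 ]] 0.1602797170058815
[[8, 292, 357], [20, 292, 356], [30, 292, 356], [195, 297, 352], [200, 297, 352]]
```

```bash
cat >> h.py <<'E'
YAW=12.3; PIT=35; cy_,sy_=np.cos(np.radians(YAW)),np.sin(np.radians(YAW)); hx=np.array([cy_,sy_,0])
c35,s35=np.cos(np.radians(35)),np.sin(np.radians(35))
U=c35*hx+np.array([0,0,s35]); N=-s35*hx+np.array([0,0,c35])
EDGE=np.array([.5577,.1873,.145]); SLOT=EDGE-.0035*N; TIP=np.array([.1105,0,-.0113])
HINGE=EDGE+.12*U
def tcp(tip,pit=35): return tip-T(YAW,pit).apply(TIP)
E
python3 - <<'E'
from h import *
o=readout.get_obs(); f=cam("wrist")
print("small box near edge",onz(f,[[245,205],[222,252]],.06),"horse",onz(f,[[425,235],[470,240]],.1)); print("hinge",HINGE,"R",T(YAW,35).as_matrix())
print(tcp(SLOT-.025*U)); plan([.44,.162,.22],T(YAW,35)); plan(tcp(SLOT-.03*U+.02*N),T(YAW,35))
E
```

```text
small box near edge [[0.4864 0.2735 0.06  ]
 [0.4165 0.293  0.06  ]] horse [[0.5103 0.0596 0.1   ]
 [0.5158 0.0072 0.1   ]]
hinge [0.6537 0.2082 0.2138] R [[ 0.8003  0.213   0.5604]
 [ 0.1745 -0.977   0.1222]
 [ 0.5736  0.     -0.8192]]
[0.4575 0.1655 0.0552]
travel [-0.1578 -0.0014  0.1068] dr [-0.0012  0.3888  0.0038] rows>= 2.2863137965879488 3.2706577579704494
travel [-0.1547 -0.0009  0.3086] dr [-0.0012  0.3888  0.0038] rows>= 4.1422463307563895 3.2706577579704494
```

Emit:
drive_tool --travel '[[-0.05, 0, 0], [-0.11, 0, 0.02], [-0.158, -0.001, 0.05], [-0.158, -0.001, 0.08], [-0.158, -0.001, 0.107], [-0.158, -0.001, 0.107], [-0.158, -0.001, 0.107], [-0.158, -0.001, 0.107]]' --dr '[[0, 0.05, 0], [0, 0.13, 0.001], [0, 0.21, 0.002], [0, 0.29, 0.003], [-0.001, 0.36, 0.004], [-0.001, 0.389, 0.004], [-0.001, 0.389, 0.004], [-0.001, 0.389, 0.004]]'

```text
time_s: 8.9
ee_pos: [0.4552, 0.165, 0.2522]
tcp_rot: [-0.031, 0.956, 0.104, 0.274]
force: [-0.2, -0.1, -1.1]
opening: 0.221
finger_force: 59.4
```

Run:
```python
from h import *
o=readout.get_obs(); print(o["q"],o["force"],rot(o["tcp_rot"]).as_matrix()[:,0],T(YAW,35).as_matrix()[:,0])
plan(tcp(SLOT-.03*U+.02*N),T(YAW,35))
```

```text
[ 0.949  -0.312  -1.0171  0.7353 -0.5536  0.2625] [-0.1601 -0.0765 -1.1242] [0.8287 0.1811 0.5296] [0.8003 0.1745 0.5736]
travel [-0.1446  0.0006  0.1983] dr [-0.0019  0.0336  0.0002] rows>= 2.944686409246318 0.2827070100984199
```

Emit:
drive_tool --travel '[[-0.03, 0, 0.02], [-0.06, 0, 0.06], [-0.09, 0, 0.1], [-0.12, 0, 0.14], [-0.145, 0.001, 0.18], [-0.145, 0.001, 0.198], [-0.145, 0.001, 0.198], [-0.145, 0.001, 0.198], [-0.145, 0.001, 0.198], [-0.145, 0.001, 0.198]]' --dr '[[0, 0.01, 0], [0, 0.02, 0], [0, 0.034, 0], [-0.001, 0.034, 0], [-0.002, 0.034, 0], [-0.002, 0.034, 0], [-0.002, 0.034, 0], [-0.002, 0.034, 0], [-0.002, 0.034, 0], [-0.002, 0.034, 0]]'

```text
time_s: 10.15
ee_pos: [0.5076, 0.1762, 0.2041]
tcp_rot: [-0.034, 0.96, 0.106, 0.256]
force: [0.2, -1.5, -0.5]
opening: 0.22
finger_force: 59.3
```

Run:
```python
from h import *
o=readout.get_obs(); print(o["ee_pos"],tcp(SLOT-.03*U+.02*N),o["q"],o["force"],rot(o["tcp_rot"]).as_matrix()[:,0],T(YAW,35).as_matrix()[:,0])
plan(tcp(SLOT-.03*U+.02*N),T(YAW,35)); 
tip=o["ee_pos"]+rot(o["tcp_rot"]).apply(TIP)-SLOT; print("tip along U,N",tip@U,tip@N)
```

```text
[0.5076 0.1762 0.2041] [0.4423 0.1621 0.0687] [ 0.7451 -0.1268 -1.0161  0.8645 -0.3231  0.2653] [ 0.2413 -1.5043 -0.4563] [0.8462 0.1858 0.4995] [0.8003 0.1745 0.5736]
travel [-0.1673  0.001   0.112 ] dr [-0.0083  0.0559  0.0004] rows>= 2.4152731876289377 0.4755803782149705
tip along U,N 0.10289477744912763 0.08289782761514106
```

The arm is stuck against the elbow limit (q3 ≈ -1.02) and the knife hangs free above the lid. I'll fit the kinematics to find which tool pitch is reachable.

```bash
cat > kin.py <<'E'
from h import *
from scipy.optimize import least_squares
rx=lambda a:R.from_euler("x",a); ry=lambda a:R.from_euler("y",a); rz=lambda a:R.from_euler("z",a)
# p: h, L1, forearm length, elbow offset, lateral offset d1 (before q4), L3, a4 q-offset q1, yaw offset q6, d5 wrist lateral
def fk(q,p):
    h,L1,L2,e,d,L3,o1,o6,d5,b=p
    A=rz(q[0]+o1); P=A.apply([b,d,h]); A=A*ry(q[1]); P=P+A.apply([0,0,L1])
    A=A*ry(-q[2]); P=P+A.apply([L2,0,e])          # forearm along local x
    A=A*rx(S4*q[3]); A=A*ry(-q[4]); P=P+A.apply([L3,d5,0])
    A=A*rx(S6*q[5]+o6); return P,A*R.from_matrix([[0,0,1],[0,1,0],[-1,0,0]])
S4=S6=1
LO=np.array([-3.07,-1.43,-1.02,-3.03,-3.05,-3.03]);HI=np.array([3.07,2.12,1.25,1.67,-0.,3.03])
E
python3 - <<'E'
import kin; from kin import *
o=readout.get_obs()
D=[([1.46210599,.359402657,.0110596586,-.000334798,-1.22404556,-.288128613],[.26070648,.62212214,.23035656],rot([8.07015353e-04,.980369764,-.197166091,-8.54e-05])),
([-.0954,.3126,-.1271,.0002,-1.129,1.7368],[.5843,-.2487,.2007],T(4.1,0)),
([.949,-.312,-1.0171,.7353,-.5536,.2625],[.4552,.165,.2522],rot([-.031,.956,.104,.274]/np.linalg.norm([-.031,.956,.104,.274]))),
(o["q"],o["ee_pos"],rot(o["tcp_rot"]))]
best=None
for kin.S4 in(1,-1):
  for kin.S6 in(1,-1):
    for o6 in(0,1.57,3.14,-1.57):
      def res(p): 
        out=[]
        for q,P,Q in D:
            a,b=fk(q,p); out+=[*(a-P),*(.3*(b.inv()*Q).as_rotvec())]
        return np.r_[out,.002*(p[[3,8,9]])]
      s=least_squares(res,[.3,.4,.4,0,-.19,.2,0,o6,0,0])
      if best is None or s.cost<best[0]: best=(s.cost,s.x,kin.S4,kin.S6,res(s.x))
print(best[0],best[1],best[2:4]);print(best[4][:24].reshape(4,6))
E
```

```text
3.129933797904946e-07 [ 0.1982  0.6015  0.4632  0.0002 -0.0004  0.3728  0.0004 -1.5708 -0.1917
  0.0003] (-1, -1)
[[ 0.     -0.      0.     -0.     -0.      0.0001]
 [ 0.      0.     -0.      0.0002 -0.0006 -0.0001]
 [-0.      0.     -0.      0.0001  0.0001 -0.0001]
 [ 0.     -0.      0.     -0.0001  0.      0.0001]]
```

```bash
cat >> kin.py <<'E'
S4=S6=-1
P=np.array([.1982,.6015,.4632,.0002,-.0004,.3728,.0004,-1.5708,-.1917,.0003])
def ik(p,Q,q0):
    f=lambda q:(lambda a:np.r_[a[0]-p,.2*(a[1].inv()*Q).as_rotvec()])(fk(q,P))
    s=least_squares(f,np.clip(q0,LO+.01,HI-.01),bounds=(LO+.005,HI-.005)); return s.x,np.linalg.norm(s.fun)
def iks(p,Q,seeds=None):
    seeds=seeds or [[.5,.3,-.3,0,-1,.5],[.9,0,-.8,.7,-.6,.3],[.5,.6,0,0,-.5,1],[.2,.3,-.5,-.5,-1,1]]
    return min((ik(p,Q,s) for s in seeds),key=lambda r:r[1])
E
cat > feas.py <<'E'
from kin import *
def tipoff(d,gx=0.,gz=.022):
    d=np.radians(d); kx=np.array([np.cos(d),0,-np.sin(d)]); kz=np.array([-np.sin(d),0,-np.cos(d)])
    return np.array([0,0,-.0187])+(.110-gx)*kx+(.013-gz)*kz
def tcpd(tip,kp,d): return tip-T(YAW,kp-d).apply(tipoff(d))
def lever(a,r): a=np.radians(35-a); return HINGE-r*(np.cos(a)*hx+np.array([0,0,np.sin(a)]))
if __name__=="__main__":
  for d in(0,10,20,30,40):
    out=[]
    for s in(-.06,-.03,0,.04):
        q,e=iks(tcpd(SLOT+s*U,35,d),T(YAW,35-d)); out.append((round(e*1e3,1),q[2].round(2),q[4].round(2)))
    for a,r,kp in((30,.085,35),(60,.085,35),(80,.085,35),(105,.085,35),(105,.085,20)):
        q,e=iks(tcpd(lever(a,r),kp,d),T(YAW,kp-d)); out.append((round(e*1e3,1),q[2].round(2),q[4].round(2)))
    q,e=iks([.586,-.252,.02],T(4,-d)); out.append(("mat",round(e*1e3,1),q[2].round(2)))
    print(d,*out)
E
python3 feas.py
```

```text
0 (np.float64(24.7), np.float64(-0.76), np.float64(-0.01)) (np.float64(30.5), np.float64(-0.73), np.float64(-0.01)) (np.float64(36.6), np.float64(-0.7), np.float64(-0.01)) (np.float64(48.6), np.float64(-1.01), np.float64(-0.15)) (np.float64(40.4), np.float64(-1.01), np.float64(-0.26)) (np.float64(26.5), np.float64(-1.01), np.float64(-0.32)) (np.float64(16.4), np.float64(-1.01), np.float64(-0.31)) (np.float64(5.2), np.float64(-1.01), np.float64(-0.24)) (np.float64(0.0), np.float64(-0.62), np.float64(-0.73)) ('mat', np.float64(0.0), np.float64(-0.31))
10 (np.float64(43.4), np.float64(-1.01), np.float64(-0.17)) (np.float64(36.1), np.float64(-1.01), np.float64(-0.2)) (np.float64(28.1), np.float64(-1.01), np.float64(-0.21)) (np.float64(17.0), np.float64(-1.01), np.float64(-0.2)) (np.float64(9.0), np.float64(-1.01), np.float64(-0.31)) (np.float64(0.0), np.float64(-0.97), np.float64(-0.4)) (np.float64(0.0), np.float64(-0.88), np.float64(-0.48)) (np.float64(0.0), np.float64(-0.77), np.float64(-0.53)) (np.float64(0.0), np.float64(-0.41), np.float64(-0.97)) ('mat', np.float64(0.0), np.float64(
[... 951 characters left out ...]
np.float64(0.0), np.float64(-0.34), np.float64(-1.02)) (np.float64(0.0), np.float64(-0.09), np.float64(-1.39)) ('mat', np.float64(0.0), np.float64(0.08))
40 (np.float64(0.0), np.float64(-0.63), np.float64(-0.74)) (np.float64(0.0), np.float64(-0.57), np.float64(-0.8)) (np.float64(0.0), np.float64(-0.5), np.float64(-0.86)) (np.float64(0.0), np.float64(-0.41), np.float64(-0.94)) (np.float64(0.0), np.float64(-0.41), np.float64(-1.02)) (np.float64(0.0), np.float64(-0.34), np.float64(-1.12)) (np.float64(0.0), np.float64(-0.27), np.float64(-1.18)) (np.float64(0.0), np.float64(-0.18), np.float64(-1.24)) (np.float64(0.0), np.float64(0.05), np.float64(-1.59)) ('mat', np.float64(0.0), np.float64(0.21))
```

Run:
```python
from h import *
plan([.52,.18,.32],T(12.3,5)); plan([.55,-.02,.32],T(8,0)); plan([.585,-.2524,.30],T(4.1,0))
```

```text
travel [ 0.0922 -0.0029 -0.1253] dr [-0.0079 -0.2774  0.0026] rows>= 1.8664236828989014 2.334303300631571
travel [ 0.0765  0.266  -0.1376] dr [-0.0203 -0.3325  0.0496] rows>= 3.709150133994058 2.8329455738035567
travel [ 0.0451  0.5788 -0.1287] dr [-0.0317 -0.3318  0.092 ] rows>= 7.135933413618014 2.908543251198137
```

Emit:
drive_tool --travel '[[0.046, -0.002, -0.063], [0.092, -0.003, -0.125], [0.092, 0.01, -0.125], [0.09, 0.07, -0.128], [0.085, 0.15, -0.13], [0.08, 0.22, -0.135], [0.0765, 0.29, -0.137], [0.07, 0.36, -0.135], [0.06, 0.43, -0.133], [0.05, 0.5, -0.13], [0.045, 0.56, -0.129], [0.045, 0.579, -0.129]]' --dr '[[-0.002, -0.08, 0], [-0.005, -0.17, 0.001], [-0.008, -0.25, 0.003], [-0.01, -0.3, 0.01], [-0.014, -0.325, 0.02], [-0.017, -0.332, 0.035], [-0.02, -0.332, 0.05], [-0.023, -0.332, 0.06], [-0.026, -0.332, 0.07], [-0.029, -0.332, 0.08], [-0.032, -0.332, 0.092], [-0.032, -0.332, 0.092]]'

```text
time_s: 11.65
ee_pos: [0.5846, -0.2547, 0.2991]
tcp_rot: [0.0, 0.999, 0.034, -0.001]
force: [-0.3, 1.0, -1.2]
opening: 0.221
finger_force: 59.5
```

Run:
```python
from h import *
o=readout.get_obs(); print(o["ee_pos"],o["q"],o["force"])
plan([.585,-.2524,.0065],T(4.1,0))
```

```text
[ 0.5846 -0.2547  0.2991] [-0.105   0.2651  0.032   0.0007 -1.3394  1.7444] [-0.2718  1.0222 -1.244 ]
travel [ 0.0014 -0.0032  0.3902] dr [ 0.0002  0.0011 -0.0018] rows>= 4.682517613898793 0.01749635473825994
```

Emit:
drive_tool --travel '[[0.001, -0.001, 0.05], [0.001, -0.003, 0.12], [0.001, -0.003, 0.19], [0.001, -0.003, 0.26], [0.001, -0.003, 0.32], [0.001, -0.003, 0.36], [0.001, -0.003, 0.38], [0.001, -0.003, 0.385], [0.001, -0.003, 0.388], [0.001, -0.003, 0.39], [0.001, -0.003, 0.39]]' --dr '[[0, 0, 0], [0, 0, 0], [0, 0.001, -0.001], [0, 0.001, -0.002], [0, 0.001, -0.002], [0, 0.001, -0.002], [0, 0.001, -0.002], [0, 0.001, -0.002], [0, 0.001, -0.002], [0, 0.001, -0.002], [0, 0.001, -0.002]]'

```text
time_s: 13.02
ee_pos: [0.5857, -0.2506, 0.0084]
tcp_rot: [0.0, 0.999, 0.037, 0.001]
force: [-0.0, -0.5, -0.9]
opening: 0.218
finger_force: 59.5
```

Emit:
drive_tool --travel '[[0, 0, 0], [0, 0, 0], [0, 0, 0], [0, 0, 0], [0, 0, 0], [0, 0, -0.03], [0, 0, -0.08], [0, 0, -0.12], [0, 0, -0.13], [0, 0, -0.13]]' --dr '[[0, 0, 0], [0, 0, 0], [0, 0, 0], [0, 0, 0], [0, 0, 0], [0, 0, 0], [0, 0, 0], [0, 0, 0], [0, 0, 0], [0, 0, 0]]' --claw 1

```text
time_s: 14.28
ee_pos: [0.5852, -0.2504, 0.1052]
tcp_rot: [0.0, 0.999, 0.037, 0.001]
force: [-0.8, -0.3, -1.1]
opening: 0.997
finger_force: 0.0
```

Run:
```python
from h import *
o=readout.get_obs(); print(o["ee_pos"],o["q"],o["force"])
f=cam("wrist"); cv2.imwrite("pics/w3.png",f["image"])
for n,m,z in(("red",hsv(f,(0,170,70),(6,255,255))|hsv(f,(174,170,70),(180,255,255)),.03),("steel",hsv(f,(0,0,120),(180,60,255)),.018)):
    k=np.zeros_like(m);k[:330,280:370]=m[:330,280:370]
    c=max(cv2.findContours(k,0,1)[0],key=cv2.contourArea); r=cv2.minAreaRect(c); print(n,cv2.contourArea(c),r); print(onz(f,cv2.boxPoints(r),z))
plan([.585,-.252,.09],T(4.1,-25)); plan([.585,-.252,.012],T(4.1,-25))
```

```text
[ 0.5852 -0.2504  0.1052] [-0.098   0.3976 -0.2374  0.0004 -0.9339  1.7429] [-0.8179 -0.3095 -1.1111]
red 2424.0 ((325.0, 226.5), (99.0, 26.0), 90.0)
[[ 0.6074 -0.2393  0.03  ]
 [ 0.6087 -0.2573  0.03  ]
 [ 0.5324 -0.2638  0.03  ]
 [ 0.531  -0.2442  0.03  ]]
steel 3766.0 ((324.4999694824219, 103.49998474121094), (122.99998474121094, 32.99999237060547), 90.0)
[[ 0.6943 -0.2307  0.018 ]
 [ 0.6959 -0.2522  0.018 ]
 [ 0.6151 -0.2594  0.018 ]
 [ 0.6134 -0.2356  0.018 ]]
travel [0.0002 0.0023 0.0192] dr [ 0.0005 -0.278   0.0016] rows>= 0.23179465753164993 2.3385373469647632
travel [0.0001 0.0023 0.1232] dr [ 0.0005 -0.278   0.0016] rows>= 1.4783412131666958 2.3385373469647632
```

Run:
```python
from kin import *
plan([.578,-.2505,.09],T(4.3,-25)); plan([.578,-.2505,.009],T(4.3,-25)); print(iks(np.array([.578,-.2505,.009]),T(4.3,-25),[readout.get_obs()["q"]]))
```

```text
travel [-0.009  -0.0003  0.0192] dr [ 0.     -0.278  -0.0005] rows>= 0.25407438324638515 2.3384952571370126
travel [-0.009  -0.0004  0.1272] dr [ 0.     -0.278  -0.0005] rows>= 1.5298747314042618 2.3384952571370126
(array([-0.0637,  0.7222, -0.0154,  0.0611, -1.2664,  1.6779]), np.float64(3.0759557254109456e-14))
```

Emit:
drive_tool --travel '[[0, 0, 0], [-0.005, 0, 0.01], [-0.009, 0, 0.019], [-0.009, 0, 0.03], [-0.009, 0, 0.06], [-0.009, 0, 0.09], [-0.009, 0, 0.11], [-0.009, 0, 0.118], [-0.009, 0, 0.118], [-0.009, 0, 0.118]]' --dr '[[0, -0.1, 0], [0, -0.2, 0], [0, -0.278, 0], [0, -0.278, 0], [0, -0.278, 0], [0, -0.278, 0], [0, -0.278, 0], [0, -0.278, 0], [0, -0.278, 0], [0, -0.278, 0]]'

```text
time_s: 15.58
ee_pos: [0.5791, -0.2511, 0.0174]
tcp_rot: [0.009, 0.976, 0.036, -0.215]
force: [0.4, 0.2, 0.0]
opening: 0.997
finger_force: 0.0
```

Run:
```python
from h import *
o=readout.get_obs(); print(o["ee_pos"],o["force"])
plan([.578,-.2505,.0092],T(4.3,-25))
```

```text
[ 0.5791 -0.2511  0.0174] [0.3818 0.2223 0.0364]
travel [ 0.0033 -0.001   0.0105] dr [ 0.0005 -0.0014 -0.0006] rows>= 0.13249028150054137 0.013337426562778304
```

Emit:
drive_tool --travel '[[0.002, -0.001, 0.006], [0.003, -0.001, 0.0105], [0.003, -0.001, 0.0105]]' --dr '[[0, -0.001, 0], [0, -0.001, 0], [0, -0.001, 0]]'

```text
time_s: 15.95
ee_pos: [0.5769, -0.2503, 0.0082]
tcp_rot: [0.008, 0.975, 0.036, -0.217]
force: [0.7, -1.0, -1.1]
opening: 0.997
finger_force: 0.0
```

Emit:
drive_tool --travel '[[0, 0, 0], [0, 0, 0], [0, 0, 0], [0, 0, 0], [0, 0, 0], [0, 0, 0], [0, 0, 0], [0, 0, 0]]' --dr '[[0, 0, 0], [0, 0, 0], [0, 0, 0], [0, 0, 0], [0, 0, 0], [0, 0, 0], [0, 0, 0], [0, 0, 0]]' --claw 0

```text
time_s: 16.95
ee_pos: [0.5776, -0.2504, 0.0087]
tcp_rot: [0.009, 0.976, 0.036, -0.216]
force: [0.9, 0.3, 3.5]
opening: 0.223
finger_force: 59.5
```

Run:
```python
from h import *
o=readout.get_obs(); print(o["ee_pos"],o["force"],rot(o["tcp_rot"]).as_matrix()[:,0],T(4.3,-25).as_matrix()[:,0])
```

```text
[ 0.5776 -0.2504  0.0087] [0.9055 0.3303 3.504 ] [ 0.9037  0.0672 -0.4228] [ 0.9038  0.068  -0.4226]
```

```bash
cat >> h.py <<'E'
TIP=np.array([.1041,0,-.0577])
def tcp(tip,kp=35): return tip-T(YAW,kp-25).apply(TIP)
def tip(o=None):
    o=o or readout.get_obs(); t=o["ee_pos"]+rot(o["tcp_rot"]).apply(TIP)-SLOT
    print("tip U,N,side mm",t@U*1e3,t@N*1e3,t@np.cross(N,U)*1e3,"force U,N",o["force"]@U,o["force"]@N,o["force"],"pitch",25+np.degrees(np.arcsin(rot(o["tcp_rot"]).as_matrix()[2,0])))
E
python3 - <<'E'
from kin import *
plan([.5776,-.2504,.30],T(4.3,-25)); 
pre=tcp(SLOT-.03*U+.02*N); print(pre)
a=tcp(SLOT-.05*U+.16*N);print(a); plan(a,T(YAW,10))
for p in(pre,a,tcp(SLOT+.038*U)): print(iks(p,T(YAW,10)))
E
```

```text
travel [-0.1642  0.0004 -0.352 ] dr [ 0.0004  0.0001 -0.0005] rows>= 4.660574267519453 0.005507947966947393
[0.4341 0.1603 0.0664]
[0.3396 0.1397 0.1696]
travel [-0.3425 -0.5422 -0.0775] dr [-0.0112  0.3884 -0.0899] rows>= 7.7513663764677885 3.3546911525427205
(array([ 0.8624,  0.1012, -0.8935,  0.2444, -0.4481,  0.7089]), np.float64(1.2534216065955058e-14))
(array([ 1.0989, -0.2682, -0.8893,  0.1804, -0.8465,  0.5734]), np.float64(6.146670566293902e-10))
(array([ 0.7715,  0.1716, -0.706 ,  0.1761, -0.5516,  0.87  ]), np.float64(1.4660573663929705e-12))
```

Emit:
drive_tool --travel '[[-0.01, 0, -0.022], [-0.03, 0, -0.064], [-0.06, 0, -0.129], [-0.09, 0, -0.193], [-0.12, 0, -0.257], [-0.15, 0, -0.321], [-0.164, 0, -0.352], [-0.164, 0, -0.352]]' --dr '[[0, 0, 0], [0, 0, 0], [0, 0, 0], [0, 0, 0], [0, 0, 0], [0, 0, 0], [0, 0, 0], [0, 0, 0]]'

```text
time_s: 17.95
ee_pos: [0.5778, -0.2504, 0.303]
tcp_rot: [0.009, 0.976, 0.036, -0.214]
force: [0.1, 0.7, -2.3]
opening: 0.221
finger_force: 59.0
```

Run:
```python
from kin import *
b=np.array([.43,.16,.24]); print(iks(b,T(YAW,10)),readout.get_obs()["q"]); m=np.array([.5,-.04,.29]); plan(m,T(8,-10)); plan(b,T(YAW,10))
```

```text
(array([ 0.8823, -0.1314, -0.6017,  0.131 , -0.967 ,  0.8355]), np.float64(4.324197613314295e-14)) [-0.0631  0.5051  0.2995  0.0605 -1.7934  1.7083]
travel [-0.0679 -0.2874  0.0499] dr [-0.0114  0.1642 -0.0401] rows>= 3.5945948648196437 1.424610573232834
travel [-0.1067 -0.5604  0.1408] dr [-0.0106  0.3858 -0.0901] rows>= 7.051109229545426 3.3338855973813035
```

Emit:
drive_tool --travel '[[-0.01, -0.04, 0.01], [-0.03, -0.11, 0.02], [-0.045, -0.18, 0.03], [-0.06, -0.25, 0.045], [-0.073, -0.32, 0.06], [-0.08, -0.38, 0.08], [-0.09, -0.44, 0.1], [-0.1, -0.5, 0.12], [-0.107, -0.56, 0.141], [-0.107, -0.56, 0.141], [-0.107, -0.56, 0.141], [-0.107, -0.56, 0.141]]' --dr '[[0, 0.02, -0.005], [-0.003, 0.06, -0.015], [-0.007, 0.1, -0.025], [-0.01, 0.14, -0.035], [-0.011, 0.19, -0.045], [-0.011, 0.24, -0.055], [-0.011, 0.29, -0.067], [-0.011, 0.34, -0.08], [-0.011, 0.386, -0.09], [-0.011, 0.386, -0.09], [-0.011, 0.386, -0.09], [-0.011, 0.386, -0.09]]'

```text
time_s: 19.45
ee_pos: [0.4296, 0.1592, 0.2376]
tcp_rot: [-0.009, 0.991, 0.106, 0.084]
force: [0.1, -0.2, -1.4]
opening: 0.225
finger_force: 59.1
```

Run:
```python
from kin import *
print(readout.get_obs()["q"]);tip(); plan(tcp(SLOT-.03*U+.01*N),T(YAW,10))
f=cam("wrist"); cv2.imwrite("pics/w4.png",f["image"])
```

```text
[ 0.8781 -0.1275 -0.6011  0.1262 -0.9665  0.8405]
tip U,N,side mm 64.45213012190868 162.30418908084516 -0.4357836147172451 force U,N -0.7654515240821878 -1.1121481098604544 [ 0.0607 -0.2272 -1.3501] pitch 34.71777774237576
travel [-0.0268 -0.0001  0.2381] dr [-0.0003  0.0031 -0.0013] rows>= 2.875057186009927 0.028559092764524622
```

View pics/w4.png

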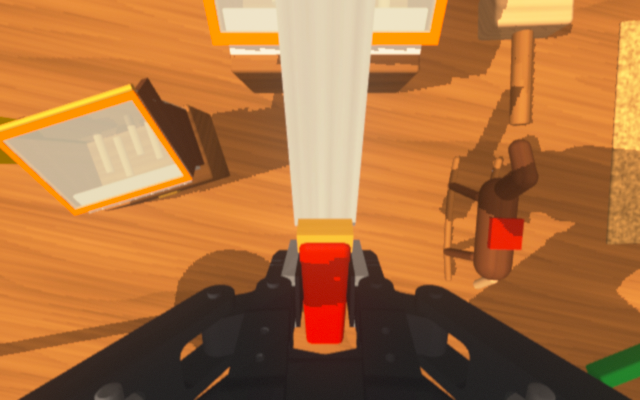

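The wrist view shows the lid's front edge at about row 46 (columns 212–438) and the white sill just below it at rows 48–55. The blade is centred at column 326. I'll check the model projections against this view.

Run:
```python
from kin import *
f=cam("wrist"); Y=np.cross(N,U)
m=hsv(f,(5,190,140),(22,255,255))
for nm,P0,w in(("lid top front",EDGE+.004*N,.08),("lid under",EDGE,.08),("sill outer",EDGE-.007*N-.010*U,.072)):
    print(nm,proj(f,[P0+w*Y,P0,P0-w*Y]).round(1).tolist())
for c in(225,240,255,265,385,400,415,430):
    col=f["image"][35:75,c].astype(int); k=m[20:70,c].nonzero()[0]; w=hsv(f,(0,0,120),(180,70,255))[47:75,c].nonzero()[0]
    print(c,"orange bottom",k.max()+20.5 if len(k) else None,"white",(w.min()+47,w.max()+47) if len(w) else None)
k=m[40].nonzero()[0]; print("row40 orange extent",k[k>205].min(),k[k<450].max())
p=EDGE+.004*N; J=[(proj(f,p+.001*a)-proj(f,p))[0].round(2).tolist() for a in(hx,Y)]; print("px per mm hx,Y",J)
```

```text
lid top front [[213.5, 46.0], [324.9, 45.7], [436.3, 45.4]]
lid under [[215.0, 44.4], [324.9, 44.0], [434.9, 43.7]]
sill outer [[230.7, 55.5], [324.9, 55.2], [419.2, 55.0]]
225 orange bottom 46.5 white None
240 orange bottom 44.5 white (np.int64(48), np.int64(53))
255 orange bottom 44.5 white (np.int64(49), np.int64(53))
265 orange bottom 44.5 white (np.int64(47), np.int64(53))
385 orange bottom 44.5 white (np.int64(47), np.int64(53))
400 orange bottom 44.5 white (np.int64(47), np.int64(53))
415 orange bottom 44.5 white (np.int64(47), np.int64(53))
430 orange bottom 46.5 white None
row40 orange extent 208 439
px per mm hx,Y [[-0.0, -1.46], [-1.39, 0.0]]
```

The model matches the view to under 1 mm, so I'm lowering to the slot mouth.

Emit:
drive_tool --travel '[[-0.008, 0, 0.04], [-0.015, 0, 0.1], [-0.02, 0, 0.16], [-0.027, 0, 0.21], [-0.027, 0, 0.238], [-0.027, 0, 0.238], [-0.027, 0, 0.238], [-0.027, 0, 0.238]]' --dr '[[0, 0.003, -0.001], [0, 0.003, -0.001], [0, 0.003, -0.001], [0, 0.003, -0.001], [0, 0.003, -0.001], [0, 0.003, -0.001], [0, 0.003, -0.001], [0, 0.003, -0.001]]'

```text
time_s: 20.55
ee_pos: [0.4399, 0.1627, 0.0594]
tcp_rot: [-0.01, 0.99, 0.107, 0.088]
force: [0.6, -0.9, -1.9]
opening: 0.222
finger_force: 59.1
```

Run:
```python
from kin import *
print(readout.get_obs()["q"]);tip(); plan(tcp(SLOT-.02*U),T(YAW,10)); plan(tcp(SLOT-.001*U),T(YAW,10))
f=cam("wrist"); cv2.imwrite("pics/w5.png",f["image"])
```

```text
[ 0.8525  0.1233 -0.8938  0.2542 -0.4221  0.7086]
tip U,N,side mm -28.979837566478324 10.979639403082043 1.0710120653401358 force U,N -0.7673559660858269 -1.7720748448508943 [ 0.5917 -0.8932 -1.8917] pitch 35.12754217118197
travel [0.0168 0.0015 0.0079] dr [-0.0013 -0.0014  0.0005] rows>= 0.22420109258965415 0.01694907294231025
travel [ 0.0398  0.0015 -0.0027] dr [-0.0013 -0.0014  0.0005] rows>= 0.47943241756308136 0.01694907294231025
```

Emit:
drive_tool --travel '[[0.008, 0.001, 0.004], [0.017, 0.001, 0.008], [0.017, 0.001, 0.008], [0.017, 0.001, 0.008]]' --dr '[[0, 0, 0], [0, -0.001, 0], [0, -0.001, 0], [0, -0.001, 0]]'

```text
time_s: 21.1
ee_pos: [0.4525, 0.1643, 0.0543]
tcp_rot: [-0.009, 0.99, 0.107, 0.086]
force: [-0.4, -0.4, -0.5]
opening: 0.223
finger_force: 59.1
```

Run:
```python
from kin import *
for i in range(4): tip(); f=cam("top")
plan(tcp(SLOT-.001*U),T(YAW,10)); plan(tcp(SLOT+.015*U),T(YAW,10))
```

```text
tip U,N,side mm -21.432113816658582 -0.9122436972036029 -0.011329122023510337 force U,N -0.6928594098593648 -0.13182289566169786 [-0.4094 -0.4316 -0.5054] pitch 34.903421761504624
tip U,N,side mm -21.47402449794229 -0.8381848989181173 0.030950735931515278 force U,N -0.8133586682553614 -0.9249822331052373 [-0.2891  0.6888 -1.2242] pitch 34.906033539010835
tip U,N,side mm -21.433622828075002 -0.7612356102461828 0.06066353826795325 force U,N -1.0049103558031198 -1.459049479393261 [-0.0742  0.4044 -1.7716] pitch 34.91442815789201
tip U,N,side mm -21.423984282897397 -0.7353452186321048 0.08160004409073005 force U,N -0.1935813243014002 -1.3145007838105192 [ 0.4413  0.7707 -1.1878] pitch 34.91706665658171
travel [ 0.0243  0.0001 -0.0122] dr [-0.0006  0.0008  0.001 ] rows>= 0.3261905070942596 0.011847946996000435
travel [ 0.0436  0.0001 -0.0212] dr [-0.0006  0.0008  0.001 ] rows>= 0.5821399523384831 0.011847946996000435
```

Emit:
drive_tool --travel '[[0.006, 0, -0.003], [0.012, 0, -0.006], [0.018, 0, -0.009], [0.024, 0, -0.012], [0.024, 0, -0.012]]' --dr '[[0, 0, 0], [0, 0.001, 0.001], [0, 0.001, 0.001], [0, 0.001, 0.001], [0, 0.001, 0.001]]'

```text
time_s: 21.92
ee_pos: [0.4689, 0.1682, 0.0668]
tcp_rot: [-0.01, 0.99, 0.107, 0.087]
force: [-0.6, 0.0, -0.9]
opening: 0.219
finger_force: 59.1
```

Run:
```python
from kin import *
tip(); f=cam("top"); tip()
plan(tcp(SLOT+.012*U),T(YAW,10)); plan(tcp(SLOT+.036*U),T(YAW,10))
```

```text
tip U,N,side mm -0.47702130697533335 -0.03163369037105869 0.18608995849840787 force U,N -0.9856626076966145 -0.4046290725942246 [-0.5915  0.0124 -0.8968] pitch 35.05715055293328
tip U,N,side mm -0.9404581779991691 -0.05220974340377975 -0.0020229609883088235 force U,N -2.152845896536009 -0.5513326889557952 [-1.4974  0.0739 -1.6864] pitch 35.0296718491056
travel [ 0.0156  0.0001 -0.0074] dr [-0.0007 -0.0003 -0.0003] rows>= 0.20699312693811023 0.006834228081036341
travel [ 0.0446  0.0001 -0.0209] dr [-0.0007 -0.0003 -0.0003] rows>= 0.5909829393881036 0.006834228081036341
```

No contact force at the mouth, so I'm sliding in.

Emit:
drive_tool --travel '[[0.005, 0, -0.0024], [0.01, 0, -0.0048], [0.0156, 0, -0.0074], [0.0156, 0, -0.0074]]' --dr '[[0, 0, 0], [0, 0, 0], [0, 0, 0], [0, 0, 0]]'

```text
time_s: 22.48
ee_pos: [0.4792, 0.1705, 0.0743]
tcp_rot: [-0.01, 0.99, 0.107, 0.087]
force: [-0.2, 0.2, -1.1]
opening: 0.224
finger_force: 59.1
```

Run:
```python
from kin import *
tip(); f=cam("top"); tip()
plan(tcp(SLOT+.036*U),T(YAW,10))
```

```text
tip U,N,side mm 12.443148474756415 0.046691496906239555 0.19430350782929354 force U,N -0.7541409924443214 -0.7997125450034718 [-0.207   0.2029 -1.0876] pitch 35.05550281111239
tip U,N,side mm 11.99150155653466 0.011691763976148415 0.017996751040855574 force U,N -0.24742448272416992 -1.0862861724238215 [ 0.3884  0.1922 -1.0318] pitch 35.02806258732103
travel [ 0.029   0.0001 -0.0136] dr [-0.0007 -0.0003 -0.0003] rows>= 0.3840758914587887 0.006664402644860763
```

Emit:
drive_tool --travel '[[0.006, 0, -0.0028], [0.012, 0, -0.0056], [0.018, 0, -0.0084], [0.024, 0, -0.0112], [0.029, 0, -0.0136], [0.029, 0, -0.0136]]' --dr '[[0, 0, 0], [0, 0, 0], [0, 0, 0], [0, 0, 0], [0, 0, 0], [0, 0, 0]]'

```text
time_s: 23.28
ee_pos: [0.4983, 0.1745, 0.088]
tcp_rot: [-0.01, 0.99, 0.107, 0.087]
force: [0.8, -0.1, -1.2]
opening: 0.22
finger_force: 59.1
```

```bash
cat > lev.py <<'E'
from feas import lever
from kin import *
def path(a0,a1,n,r,kp0,kp1):
    """rows for tip touching the lid underside at hinge distance r, blade half-thickness below"""
    o=readout.get_obs(); p0,R0=o["ee_pos"],rot(o["tcp_rot"]); q=o["q"]; tr=[];dr=[]
    for i in range(1,n+1):
        a=a0+(a1-a0)*i/n; kp=kp0+(kp1-kp0)*i/n; Q=T(YAW,kp-25); p=tcp(lever(a,r),kp)
        q,e=ik(p,Q,q); assert e<1e-3,(a,e)
        tr.append((R0.inv().apply(p-p0)/.75).round(3).tolist()); dr.append(((R0.inv()*Q).as_rotvec()/(np.pi/2)).round(3).tolist())
    print("travel",tr);print("dr",dr);print(q, "tcp",p)
E
python3 - <<'E'
from lev import *
tip(); f=cam("top"); tip()
path(0,50,10,.085,35,35)
E
```

```text
tip U,N,side mm 36.2305177464867 0.07767993625080592 0.04834541320076504 force U,N -0.07937764701578717 -1.3785153848401726 [ 0.761  -0.0837 -1.1747] pitch 35.039075886501905
tip U,N,side mm 35.90566606182876 0.08262598363720058 -0.06548291045687588 force U,N -1.4668186236700689 -0.8034798047397973 [-0.6381 -0.5505 -1.4995] pitch 35.02206382576977
travel [[-0.007, 0.0, -0.013], [-0.01, 0.0, -0.022], [-0.012, 0.0, -0.032], [-0.013, 0.0, -0.042], [-0.014, 0.0, -0.052], [-0.013, -0.0, -0.061], [-0.012, -0.0, -0.071], [-0.01, -0.0, -0.081], [-0.007, -0.0, -0.09], [-0.003, -0.0, -0.099]]
dr [[-0.001, -0.0, -0.0], [-0.001, -0.0, -0.0], [-0.001, -0.0, -0.0], [-0.001, -0.0, -0.0], [-0.001, -0.0, -0.0], [-0.001, -0.0, -0.0], [-0.001, -0.0, -0.0], [-0.001, -0.0, -0.0], [-0.001, -0.0, -0.0], [-0.001, -0.0, -0.0]]
[ 0.796   0.0483 -0.6337  0.1408 -0.7475  0.8925] tcp [0.4831 0.171  0.1609]
```

The tip is 36 mm under the edge with no side load. Now levering.

Emit:
drive_tool --travel '[[-0.005, 0, -0.009], [-0.008, 0, -0.015], [-0.01, 0, -0.022], [-0.012, 0, -0.032], [-0.013, 0, -0.042], [-0.014, 0, -0.052], [-0.013, 0, -0.061], [-0.012, 0, -0.071], [-0.01, 0, -0.081], [-0.007, 0, -0.09], [-0.003, 0, -0.099], [-0.003, 0, -0.099]]' --dr '[[0, 0, 0], [0, 0, 0], [0, 0, 0], [0, 0, 0], [0, 0, 0], [0, 0, 0], [0, 0, 0], [0, 0, 0], [0, 0, 0], [0, 0, 0], [0, 0, 0], [0, 0, 0]]'

```text
time_s: 24.82
ee_pos: [0.4837, 0.1714, 0.1614]
tcp_rot: [-0.01, 0.99, 0.107, 0.087]
force: [-0.0, -0.1, -2.0]
opening: 0.223
finger_force: 59.1
```

Run:
```python
from lev import *
tip()
s=cam("scene"); t=cam("top"); M=np.hstack([cv2.resize(s["image"][170:320,290:440],(400,400)),cv2.resize(t["image"][120:240,190:310],(400,400))]); cv2.imwrite("pics/l1.png",M)
path(50,108,12,.085,35,35)
```

```text
tip U,N,side mm 66.1175829409137 68.81702600102135 0.11201440585524965 force U,N -1.169305687371094 -1.5729453493049517 [-0.0342 -0.1045 -1.9592] pitch 35.09438069730241
travel [[0.004, 0.0, -0.009], [0.009, 0.0, -0.017], [0.015, 0.0, -0.024], [0.021, 0.0, -0.031], [0.028, 0.0, -0.038], [0.036, 0.0, -0.044], [0.044, 0.0, -0.049], [0.052, 0.0, -0.054], [0.061, 0.0, -0.058], [0.07, 0.0, -0.061], [0.079, 0.0, -0.063], [0.088, 0.0, -0.065]]
dr [[-0.001, -0.001, -0.0], [-0.001, -0.001, -0.0], [-0.001, -0.001, -0.0], [-0.001, -0.001, -0.0], [-0.001, -0.001, -0.0], [-0.001, -0.001, -0.0], [-0.001, -0.001, -0.0], [-0.001, -0.001, -0.0], [-0.001, -0.001, -0.0], [-0.001, -0.001, -0.0], [-0.001, -0.001, -0.0], [-0.001, -0.001, -0.0]]
[ 0.7294  0.0897 -0.4255  0.1089 -0.9062  0.9949] tcp [0.5391 0.1832 0.2202]
```

View pics/l1.png

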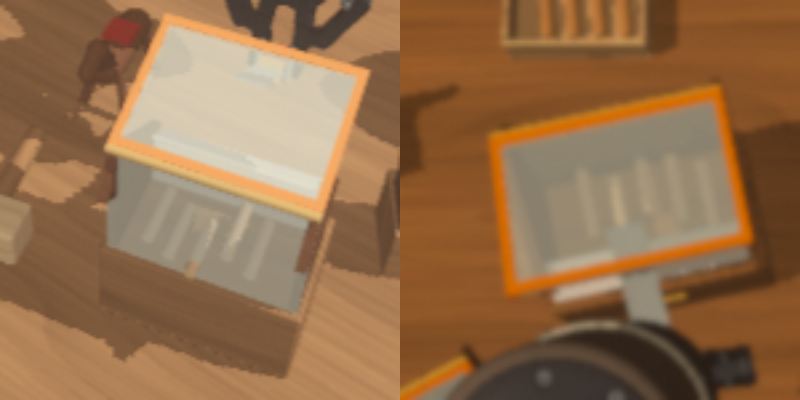

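The scene view shows the lid raised to about 50°, carried by the blade. Continuing.

Emit:
drive_tool --travel '[[0.004, 0, -0.009], [0.009, 0, -0.017], [0.015, 0, -0.024], [0.021, 0, -0.031], [0.028, 0, -0.038], [0.036, 0, -0.044], [0.044, 0, -0.049], [0.052, 0, -0.054], [0.061, 0, -0.058], [0.07, 0, -0.061], [0.079, 0, -0.063], [0.088, 0, -0.065]]' --dr '[[0, 0, 0], [0, 0, 0], [0, 0, 0], [0, 0, 0], [0, 0, 0], [0, 0, 0], [0, 0, 0], [0, 0, 0], [0, 0, 0], [0, 0, 0], [0, 0, 0], [0, 0, 0]]'

```text
time_s: 26.42
ee_pos: [0.5389, 0.1832, 0.2203]
tcp_rot: [-0.01, 0.99, 0.107, 0.087]
force: [-3.0, -0.4, -2.7]
opening: 0.219
finger_force: 59.1
```

Run:
```python
from lev import *
tip()
s=cam("scene"); t=cam("top"); M=np.hstack([cv2.resize(s["image"][170:320,290:440],(400,400)),cv2.resize(t["image"][120:240,190:310],(400,400))]); cv2.imwrite("pics/l2.png",M)
for a in(80,90,100,108): 
    L=lever(a,.12); Y=np.cross(N,U); print(a,proj(s,[L+.08*Y,L-.08*Y]).round(1).tolist(),((proj(s,[L+.08*Y,L-.08*Y])-[290,170])*400/150).round().tolist())
plan(tcp(lever(108,.085)-.03*hx-np.array([0,0,.02])),T(YAW,10)); plan([.43,.16,.22],T(YAW,10))
```

```text
tip U,N,side mm 146.13803184394172 84.57098599848229 -0.08603168048101481 force U,N -4.077263600109148 -0.48206827221452764 [-3.0422 -0.4275 -2.7335] pitch 35.031097648707984
80 [[431.7, 187.1], [349.4, 164.8]] [[378.0, 46.0], [158.0, -14.0]]
90 [[431.2, 187.2], [346.6, 164.2]] [[377.0, 46.0], [151.0, -15.0]]
100 [[430.1, 189.3], [343.3, 165.5]] [[374.0, 51.0], [142.0, -12.0]]
108 [[428.8, 192.5], [340.1, 168.0]] [[370.0, 60.0], [134.0, -5.0]]
travel [-0.0446  0.0003  0.0195] dr [-0.0007 -0.0009 -0.0001] rows>= 0.5837201647677754 0.009727350274303055
travel [-0.147  -0.0005 -0.0255] dr [-0.0007 -0.0009 -0.0001] rows>= 1.7903495034080912 0.009727350274303055
```

View pics/l2.png

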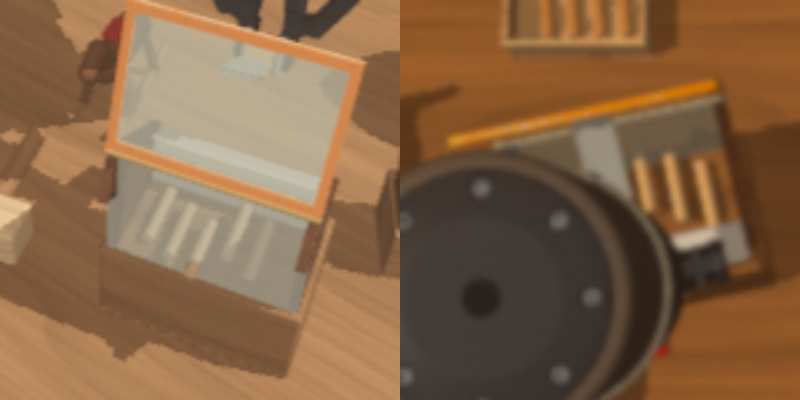

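The lid is near 108°: its top-right corner sits at (364,62) in the crop, against a predicted (370,60). Now backing out.

Emit:
drive_tool --travel '[[-0.015, 0, 0.003], [-0.045, 0, 0.003], [-0.09, 0, -0.006], [-0.135, 0, -0.016], [-0.147, 0, -0.04], [-0.147, 0, -0.06], [-0.147, 0, -0.06]]' --dr '[[0, 0, 0], [0, 0, 0], [0, 0, 0], [0, 0, 0], [0, 0, 0], [0, 0, 0], [0, 0, 0]]'

```text
time_s: 27.4
ee_pos: [0.4245, 0.1587, 0.2462]
tcp_rot: [-0.011, 0.99, 0.107, 0.088]
force: [1.0, -1.2, -1.4]
opening: 0.223
finger_force: 59.1
```

Run:
```python
from lev import *
tip()
s=cam("scene"); m=hsv(s,(5,120,120),(20,255,255)); k=np.zeros_like(m); k[140:260,325:432]=m[140:260,325:432]
c=max(cv2.findContours(k,0,1)[0],key=cv2.contourArea); print(cv2.boundingRect(c))
for a in (95,100,105,108): print(a,proj(s,[lever(a,.12)+.08*np.cross(N,U)]).round(1))
plan([.5,-.04,.30],T(8,-10)); plan([.5776,-.2504,.29],T(4.3,-25)); print(readout.get_obs()["ee_pos"])
```

```text
tip U,N,side mm 65.18305763420308 173.22880119408455 0.25058559711221845 force U,N -0.21287597075366324 -1.5324710519023272 [ 0.9848 -1.2091 -1.3774] pitch 35.18053175078488
(325, 140, 107, 120)
95 [[430.7 187.9]]
100 [[430.1 189.3]]
105 [[429.3 191.1]]
108 [[428.8 192.5]]
travel [ 0.0544  0.2797 -0.0651] dr [-0.0014 -0.223   0.0483] rows>= 3.5078088894055885 1.9196629441308497
travel [ 0.0927  0.5759 -0.0454] dr [ 0.0104 -0.3891  0.09  ] rows>= 7.021240819525525 3.3606103121566506
[0.4243 0.1583 0.2453]
```

Emit:
drive_tool --travel '[[0.005, 0.03, -0.01], [0.02, 0.09, -0.03], [0.03, 0.16, -0.045], [0.045, 0.22, -0.055], [0.054, 0.28, -0.065], [0.06, 0.35, -0.062], [0.07, 0.42, -0.058], [0.08, 0.49, -0.053], [0.09, 0.55, -0.048], [0.093, 0.576, -0.045], [0.093, 0.576, -0.045], [0.093, 0.576, -0.045]]' --dr '[[0, -0.03, 0.005], [0, -0.08, 0.015], [0, -0.13, 0.025], [0, -0.18, 0.035], [0, -0.223, 0.048], [0.002, -0.26, 0.058], [0.004, -0.3, 0.068], [0.006, -0.34, 0.078], [0.01, -0.38, 0.086], [0.01, -0.389, 0.09], [0.01, -0.389, 0.09], [0.01, -0.389, 0.09]]'

```text
time_s: 28.95
ee_pos: [0.578, -0.2499, 0.29]
tcp_rot: [0.009, 0.976, 0.036, -0.216]
force: [-0.2, 0.3, 0.3]
opening: 0.219
finger_force: 59.2
```

Run:
```python
from lev import *
o=readout.get_obs(); print(o["ee_pos"],o["force"]); plan([.5776,-.2504,.03],T(4.3,-25)); plan([.5776,-.2504,.0095],T(4.3,-25))
```

```text
[ 0.578  -0.2499  0.29  ] [-0.2421  0.2517  0.254 ]
travel [ 0.1461 -0.      0.3144] dr [ 0.0011  0.0002 -0.0005] rows>= 4.160232005975731 0.009881566576288216
travel [ 0.1577 -0.0001  0.3392] dr [ 0.0011  0.0002 -0.0005] rows>= 4.488231137788991 0.009881566576288216
```

Emit:
drive_tool --travel '[[0.02, 0, 0.04], [0.048, 0, 0.104], [0.078, 0, 0.168], [0.108, 0, 0.232], [0.13, 0, 0.28], [0.146, 0, 0.314], [0.15, 0, 0.323], [0.154, 0, 0.331], [0.156, 0, 0.336], [0.156, 0, 0.336]]' --dr '[[0, 0, 0], [0, 0, 0], [0, 0, 0], [0, 0, 0], [0, 0, 0], [0, 0, 0], [0, 0, 0], [0, 0, 0], [0, 0, 0], [0, 0, 0]]'

```text
time_s: 30.2
ee_pos: [0.5778, -0.2511, 0.013]
tcp_rot: [0.009, 0.976, 0.036, -0.216]
force: [-0.2, -0.1, -1.7]
opening: 0.221
finger_force: 59.2
```

Run:
```python
from lev import *
o=readout.get_obs(); print(o["ee_pos"],o["force"]); plan([.5776,-.2504,.009],T(4.3,-25))
```

```text
[ 0.5778 -0.2511  0.013 ] [-0.1777 -0.114  -1.7153]
travel [ 0.0021 -0.0009  0.005 ] dr [ 0.0011 -0.0003 -0.0007] rows>= 0.06545410705600647 0.01164852318024457
```

Emit:
drive_tool --travel '[[0.001, 0, 0.0025], [0.002, 0, 0.0045], [0.002, 0, 0.0045], [0.002, 0, 0.0045]]' --dr '[[0, 0, 0], [0, 0, 0], [0, 0, 0], [0, 0, 0]]'

```text
time_s: 30.7
ee_pos: [0.5775, -0.2512, 0.0087]
tcp_rot: [0.009, 0.976, 0.036, -0.217]
force: [0.2, -0.2, -0.3]
opening: 0.224
finger_force: 59.3
```

Emit:
drive_tool --travel '[[0, 0, 0], [0, 0, 0], [0, 0, 0], [0, 0, 0], [0, 0, 0], [-0.012, 0, -0.025], [-0.035, 0, -0.075], [-0.07, 0, -0.14], [-0.1, 0, -0.2], [-0.12, 0, -0.26], [-0.12, 0, -0.26], [-0.12, 0, -0.26]]' --dr '[[0, 0, 0], [0, 0, 0], [0, 0, 0], [0, 0, 0], [0, 0, 0], [0, 0, 0], [0, 0, 0], [0, 0, 0], [0, 0, 0], [0, 0, 0], [0, 0, 0], [0, 0, 0]]' --claw 1

```text
time_s: 32.2
ee_pos: [0.5781, -0.2505, 0.2244]
tcp_rot: [0.009, 0.976, 0.036, -0.216]
force: [-0.4, -0.4, -0.8]
opening: 1.0
finger_force: 0.0
```

Run:
```python
from h import *
o=readout.get_obs(); print(o["ee_pos"],o["force"],o["opening"])
cv2.imwrite("pics/end.png",cam("scene")["image"])
```

```text
[ 0.5781 -0.2505  0.2244] [-0.3891 -0.3602 -0.7549] 1.0002750152589635
```

View pics/end.png

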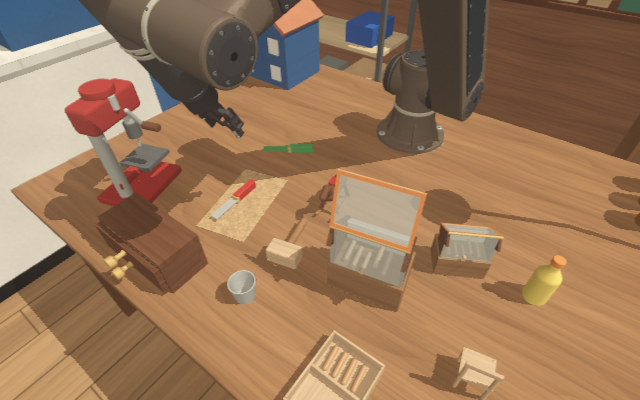

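The final view shows the knife lying on the mat at (235,200). The lid stands open with its corner at (425,190), close to the predicted 108° position. The mallet at (284,252) and bucket at (242,287) have not moved, and the visible part of the horse at (330,190) is where it was.

```bash
python3 -c "
from rig import job_done
print(job_done())"
```

```text
the job is handed in; nothing more can be done
None
```

Job handed in at about 32 s: the blade went 36 mm under the lid's front edge, the lid was levered to about 108° and stayed open, and the knife is back on the cork mat with the horse, bucket and mallet left where they stood.

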